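# Load the soak tub and hold its lid as a splash guard

### The job

Tip the four pinch clamps off the carry tray into the open soak tub without touching the clamps with the gripper, and stand the empty tray back on the table and let go of it. Then take the tub's lid by its lip, bring it forward to 70 degrees from shut as a splash guard, and finish while still holding it there in the gripper, without ever letting it drop shut. Leave the swabs, the ointment bottle and the spray bottle where they are.

Things in the scene. Friction and masses are not known exactly. Their poses are not given: they have to be found in the camera images.
- tub: Open rectangular steel soak tub, fixed to the table: 130 mm deep (its x) by 200 mm wide (its y), rim 80 mm high, walls and floor 4 mm (rolled rim up to 83 mm). Origin at the centre of its underside, z up; its x axis points from its front wall (robot side) to its back wall, where the lid is hinged. It may stand left or right of the tray.
- lid (a joint): Angle of the tub's hinged lid, rad: 0 = shut, lying level on the rim; grows as it opens upward and backward; stop at 1.75, where the lid leans back and stays by itself (start). Forward of upright (1.57) it falls shut by its own weight (0.15 to 0.3 kg) unless held; 70 degrees is 1.222.
- tub_hinge (a point): Middle of the lid's hinge line, 69 mm behind the tub's centre (+x of the tub) and 85 mm above the table; the line runs along the tub's y axis. Axes as the tub's.
- lid_lip (a point): Centre of the grip lip along the lid's free edge, 150 mm from the hinge line: a flat bar 200 mm long, 10 mm thick, reaching 14 mm either side of this point; the rest of the lid is flat 5 mm sheet. x points from lip to hinge, y along the lip, z is the sheet's top normal. At the start the lid stands almost upright, lip uppermost.
- tray: Small loose aluminium carry tray, 0.14 to 0.28 kg, 150 mm long (its x), 90 mm wide (its y). Origin at the centre of its underside, z up. Floor 3 mm thick; side walls 18 mm high along both long sides; both short ends are open, so that things slide out at the end that is tipped down. A rigid handle arches over its middle.
- tray_handle (a point): Centre of the tray's flat handle bar, 74 mm above the middle of the tray's underside. The bar is 10 mm thick along the tray's x, 98 mm long along its y and 20 mm high, and open underneath. Axes are the tray's; the handle is rigid with the tray.
- clamp_a_mid (a point): Centre of a loose plastic pinch clamp, a block 12 x 30 x 12 mm (longest along its y), about 12 g, lying on the tray at the start. It starts to slide when the tray is tipped by 26 to 36 degrees (friction varies).
- clamp_b_mid (a point): Centre of a loose plastic pinch clamp, a block 12 x 30 x 12 mm (longest along its y), about 12 g, lying on the tray at the start. It starts to slide when the tray is tipped by 26 to 36 degrees (friction varies).
- clamp_c_mid (a point): Centre of a loose plastic pinch clamp, a block 12 x 30 x 12 mm (longest along its y), about 12 g, lying on the tray at the start. It starts to slide when the tray is tipped by 26 to 36 degrees (friction varies).
- clamp_d_mid (a point): Centre of a loose plastic pinch clamp, a block 12 x 30 x 12 mm (longest along its y), about 12 g, lying on the tray at the start. It starts to slide when the tray is tipped by 26 to 36 degrees (friction varies).
- swabs_mid (a point): Centre of a stack of white swab packs, 46 x 60 x 28 mm; bystander, leave alone
- ointment_mid (a point): Centre of a small white ointment bottle, 30 mm across, 55 mm high; bystander, leave alone
- spray_mid (a point): Centre of a white and blue pump spray bottle, 44 mm across, 136 mm high; bystander, leave alone
Things that resemble listed ones, but are neither listed nor needed, are in the scene too. Leave any green look-alike of the tray alone.

How it is judged:
By the outcome, as a careful person would: the job done as asked, in the order asked, and still so for the second after the job is handed in, while the arm keeps its last pose, push and grip.
It also fails if it takes over 64 s, if anything falls off the work surface, if the arm or the gripper's body presses on something with over 40 N, if the wrist force passes 120 N, or if a joint passes its speed limit or range.

### The arm

A 6-joint arm with a two-finger parallel gripper is mounted at the origin on a cart in front of the work surface, level with it; the furniture and walls round the work are solid. World frame = base frame: x ahead of the robot, y to its left, z up, the work surface at z = 0. Lengths are in m, angles in rad, forces in N, time in s.
With the tool pointing down it reaches from about 0.25 to 0.8 m from the base axis. Payload 3.9 kg.
Tool frame: the origin (TCP) lies between the finger pads; the fingertips stand 22 mm ahead of it and the grasp point (between the pads) lies 3 mm ahead of it (robot.tips_ahead is the distance from the TCP to the fingertips, in m); z points along the fingers, x is the direction in which the jaws open and shut, and the axes are right-handed (so a half turn about z gives the same grasp; the last joint's range is limited). The gripper opens to 85 mm and grips with 20 to 120 N. Pads are 22 mm wide; open, the fingers measure 114 mm over their backs; the gripper's body (76 mm by 85 mm) begins 54 mm behind the grasp point. The pads swing forward as they close: fully open they stand 13 mm farther back than shut.
Start: joints at [-1.302, 0.26, -0.138, 1.173, 0, 1.571], TCP at [0.139, -0.506, 0.253] pointing down, gripper open.
Joint ranges: [-2.78, 2.78], [-0.83, 1.72], [-1.28, 1.37], [-1.9, 2.12], [-1.57, 1.48], [-3.14, 3.14]. Speed limits (rad/s): [2.57, 2.57, 3.14, 3.14, 3.14, 3.14].

### API

Orientations are given as [roll, pitch, yaw] about the fixed x, y, z axes, in that order (R = Rz(yaw) Ry(pitch) Rx(roll)).
In Python, from bench import robot gives the robot as it stands.
- The arm moves only by the tool play_rows, never from a script. Its argument "commands" is one flat list of numbers, 7 for each row, row after row: the closure, from -1 (fully open) to 1 (shut), then the shift along the tool's x, y, z in mm, then the turn, a rotation vector about the tool's x, y, z in rad. In form: [hand, tx, ty, tz, ax, ay, az, hand, tx, ty, tz, ax, ay, az, ...]. A call has 1 to 10 rows; each row is the pose to reach, as a shift and turn from the pose commanded when the call began, along the tool's axes at that moment; what a row does not reach only later rows make up. A row lasts 1/8 s, in which the tool goes at most 62.5 mm and 10.7 degrees, less where a joint would pass 70% of its speed; a pose out of reach is approached as far as the arm can. A call with a gripper value outside its range is refused whole. The fingers move at their own pace and stop on an object; the grip force is fixed at half the most. Time passes only in rows, so rows that repeat a pose let the fingers close. It gives the time, the measured TCP pose, the force and the opening at its end, in the units of the state.
- robot.read_state(): the state, without advancing time (a new reading comes with each control period).
- robot.get_image(name): name is "side" or "top"; returns a dict with "pixels" (480x640x3 uint8, red, green, blue), "z_map" (480x640 float32, m along the optical axis (not along the pixel's ray), 0 where there is no reading), "camera_matrix" (3x3 intrinsics, pixels), "position" and "rotation" of the camera in the world. Camera axes: x right, y down, z forward; pixel columns grow to the right and rows downward; lengths in m; the calibration is good to about 2 mm. A picture is of the moment at which its call begins.
- robot.job_done(): hands the job in, once; it reports no verdict.
Trained networks look in the newest picture that a camera, given by its name, has taken for a name from the list of things; names that differ only in an ending like _2 or _b are one class to them, and where a whole thing is asked for, a point or a joint stands for the part that bears it (a point fixed in the world has none). Each returns a list of dicts, best first, with "p" (0 to 1); they miss things now and then, are a little off and sometimes report something else, mostly with a low value. They report only what shows in the picture. A call takes as long as a camera call. They do not tell look-alikes from the thing itself.
- robot.spot_in(label, camera): "centre" ([x, y, z] in m, in world coordinates, good to about 4 mm: the middle of the surface that is visible of it).
- robot.outline_of(label, camera): "region" (480x640 bool, what is visible of it).
The state is a dict: "t": time; "joints": joint angles; "joint_vel": joint speeds; "joint_torque": joint torques, N m; "eef_pos": TCP position; "orientation": TCP orientation; "wrist_force": force on the tool from outside, world axes, zero at the start; "wrist_torque": the same for the moment, N m; "width": finger opening in m.
Only numpy, scipy, OpenCV 4.12 (cv2) and the standard library are available. Lean on these libraries where they do the work, as an engineer would, in place of code of your own. Each camera call takes 0.05 s, during which the arm holds its last target.

## Working session

There is one attempt and no reset: what is moved stays moved. The work goes in short steps, Python scripts to look and compute and a tool call to move; the robot and the scene stay as the last step left them, time stands still between calls to the robot, and variables do not carry over. Pictures are saved under pics/ and viewed, and the job is handed in when it is done.

Besides the shell and the picture viewer there is one more tool, called after "Request:" by a JSON object that holds its "op" and its "data". play_rows: Moves the arm, as the interface text tells. Its arguments: {"type":"object","properties":{"commands":{"type":"array","items":{"type":"number"}}},"required":["commands"]}

```bash
ls -a; mkdir -p pics; cat > h.py <<'E'
import numpy as np,cv2
from bench import robot
from scipy.spatial.transform import Rotation as R
def grab(n,f):
    im=robot.get_image(n); cv2.imwrite('pics/'+f,im['pixels'][:,:,::-1]); return im
def world(im,u,v,z=None):
    K=im['camera_matrix']; z=im['z_map'][v,u] if z is None else z
    p=np.stack([(u-K[0,2])/K[0,0]*z,(v-K[1,2])/K[1,1]*z,z*np.ones_like(z)],-1)
    return p@np.array(im['rotation']).T+im['position']
def cloud(im):
    v,u=np.mgrid[:480,:640]; return world(im,u,v)
E
python3 - <<'E'
from h import *
for n in('side','top'):
    im=grab(n,n+'1.png'); print(n,im['position'],np.round(im['rotation'],3).tolist(),im['camera_matrix'][0])
    for l in ['tub','lid_lip','tray','tray_handle','clamp_a_mid','swabs_mid','ointment_mid','spray_mid','tub_hinge']:
        try: print(l,[(np.round(d['centre'],3).tolist(),round(d['p'],2)) for d in robot.spot_in(l,n)])
        except Exception as e: print(l,e)
print(robot.read_state())
E
```

```text
.
..
pics
side [0.18460975 0.7399957  0.82925706] [-2.329, -0.001, -2.6] [433.38363406   0.         317.0557474 ]
tub [([0.594, 0.192, 0.079], 0.75), ([0.776, 0.014, 0.093], 0.54)]
lid_lip [([0.614, 0.196, 0.181], 0.97)]
tray [([0.499, -0.174, 0.007], 0.84), ([0.458, -0.352, 0.008], 0.77), ([0.776, 0.017, 0.095], 0.22)]
tray_handle [([0.453, -0.352, 0.001], 0.74), ([0.614, 0.196, 0.178], 0.74), ([0.521, 0.483, 0.03], 0.73), ([0.493, -0.17, 0.01], 0.68)]
clamp_a_mid [([0.5, -0.174, 0.006], 0.39)]
swabs_mid [([0.522, 0.486, 0.031], 0.78)]
ointment_mid [([0.402, 0.42, 0.036], 0.6)]
spray_mid [([0.776, 0.014, 0.089], 0.52)]
tub_hinge [([0.596, 0.19, 0.078], 0.6)]
top [0.4129911  0.04692693 1.5385839 ] [-3.0, 0.016, -1.587] [618.33755731   0.         316.48660444]
tub [([0.565, 0.196, 0.03], 0.84)]
lid_lip [([0.614, 0.182, 0.187], 0.75)]
tray [([0.458, -0.349, 0.004], 0.97), ([0.495, -0.176, 0.004], 0.87)]
tray_handle [([0.457, -0.35, -0.0], 0.79), ([0.498, -0.176, 0.004], 0.75)]
clamp_a_mid [([0.558, -0.181, 0.01], 0.61)]
swabs_mid [([0.529, 0.476, 0.028], 0.85), ([0.496, -0.173, 0.004],
[... 224 characters left out ...]
.53)]
{'t': 1.0, 'joints': array([-1.30197250e+00,  2.60006587e-01, -1.38107350e-01,  1.17267878e+00,
       -2.84621711e-05,  1.57084856e+00]), 'joint_vel': array([-4.28437066e-04,  7.73484328e-05, -8.29091728e-04,  3.97416331e-04,
       -3.84067629e-04, -3.32164878e-04]), 'joint_torque': array([-4.30383409e-05, -4.05621564e+01,  2.54240280e+01,  9.21435385e-04,
        1.73798762e-04,  6.66170052e-06]), 'eef_pos': array([ 0.13942957, -0.50614259,  0.25329807]), 'orientation': array([ 3.14156419e+00, -3.61406598e-06, -1.30202474e+00]), 'wrist_force': array([ 0.11254104, -0.35659578, -0.03874354]), 'wrist_torque': array([-0.0207415 , -0.00857981, -0.0184533 ]), 'width': 0.08516817359256101}
```

View pics/side1.png

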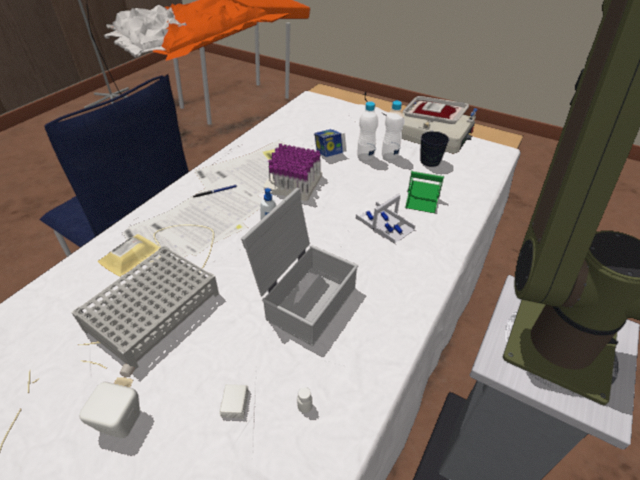

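View pics/top1.png

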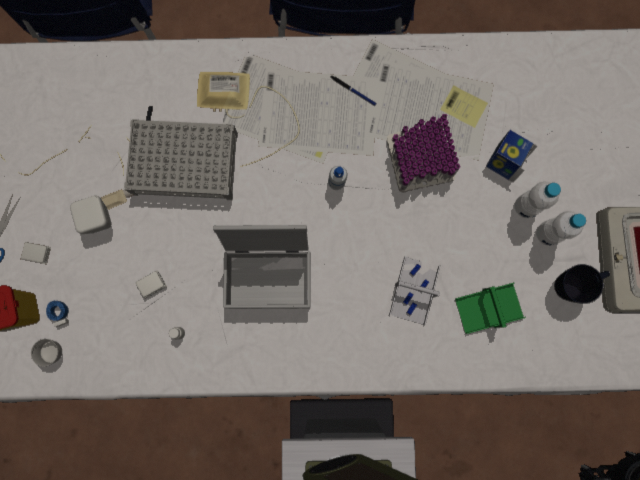

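The side view shows the grey tray with four blue clamps at (385,218), and the green look-alike at (424,192). The open tub is at (310,290) with its lid back. In the top view the grey tray is at (414,290), the green look-alike at (490,308), and the tub at (266,268). The grey one with the clamps fits the description. I'll enlarge it to confirm and measure.

```bash
sed -i 's/^def world(im,u,v,z=None):/def world(im,u,v,z=None):\n    im=dict(im)\n    if np.shape(im["rotation"])==(3,): im["rotation"]=R.from_euler("xyz",im["rotation"]).as_matrix()/' h.py
python3 - <<'E'
from h import *
import pickle
im=grab('top','t2.png'); s=grab('side','s2.png'); pickle.dump((im,s),open('im2.pkl','wb'))
a=cv2.resize(im['pixels'][245:335,380:530],None,fx=5,fy=5,interpolation=cv2.INTER_CUBIC)
cv2.imwrite('pics/crop_t.png',a[:,:,::-1])
a=cv2.resize(s['pixels'][165:250,340:460],None,fx=5,fy=5,interpolation=cv2.INTER_CUBIC)
cv2.imwrite('pics/crop_s.png',a[:,:,::-1])
P=cloud(im);Q=cloud(s)
def rect(pts,nm):
    pts=pts.astype(np.float32)
    r=cv2.minAreaRect(pts[:,:2]*1000); print(nm,len(pts),r, np.round(pts.mean(0),4))
for C,n in((P,'top'),(Q,'side')):
    m=(C[...,0]>.4)&(C[...,0]<.6)&(C[...,1]>-.265)&(C[...,1]<-.07)
    z=C[m]; print(n,'tray z hist',np.histogram(z[:,2],bins=[-.01,-.003,.0,.002,.006,.01,.014,.02,.03,.05,.07,.08,.09])[0])
    rect(z[(z[:,2]>.060)],'handle'); rect(z[(z[:,2]>.012)],'above12')
    m=(C[...,0]>.4)&(C[...,0]<.72)&(C[...,1]>.05)&(C[...,1]<.35)
    z=C[m]; rect(z[(z[:,2]>.07)&(z[:,2]<.09)],'rim'); rect(z[z[:,2]>.1],'lid'); 
    zl=z[z[:,2]>.1]; print(zl.max(0),zl.min(0))
E
```

```text
top tray z hist [ 483 1191 1185 1996  809  217  218   53    7    8   50  147]
handle 209 ((508.4481506347656, -170.91970825195312), (98.62870788574219, 11.341045379638672), 73.45325469970703) [ 0.5079 -0.1706  0.0826]
above12 572 ((515.0625, -178.5591278076172), (152.50057983398438, 186.48178100585938), 82.17298889160156) [ 0.5093 -0.171   0.0412]
rim 834 ((537.0689697265625, 187.12130737304688), (207.35940551757812, 134.5170135498047), 89.0665512084961) [0.5314 0.1886 0.0819]
lid 2161 ((620.24365234375, 185.35877990722656), (198.0777130126953, 35.62729263305664), 89.08236694335938) [0.62   0.1844 0.1877]
[0.63787064 0.28457713 0.25717927] [0.60156355 0.08618328 0.10003255]
side tray z hist [   7  297  755 1286  216  141  220   34   43   55   66   96]
handle 196 ((504.3553466796875, -173.4010009765625), (101.02098083496094, 12.881916046142578), 73.52664947509766) [ 0.5043 -0.1676  0.0776]
above12 596 ((505.983154296875, -173.21133422851562), (102.33078002929688, 149.22744750976562), 73.39437866210938) [ 0.5024 -0.1687  0.0395]
rim 1156 ((533.4051513671875, 184.865478515625), (207.2998504638672, 137.76556396484375), 89.15812683105469) [0.5335 0.1889 0.0803]
lid 3708 ((617.5090942382812, 183.4737091064453), (200.47067260742188, 35.91075897216797), 89.63287353515625) [0.6159 0.1917 0.1806]
[0.63568701 0.28363108 0.25052626] [0.59894559 0.08316001 0.10000944]
```

View pics/crop_t.png

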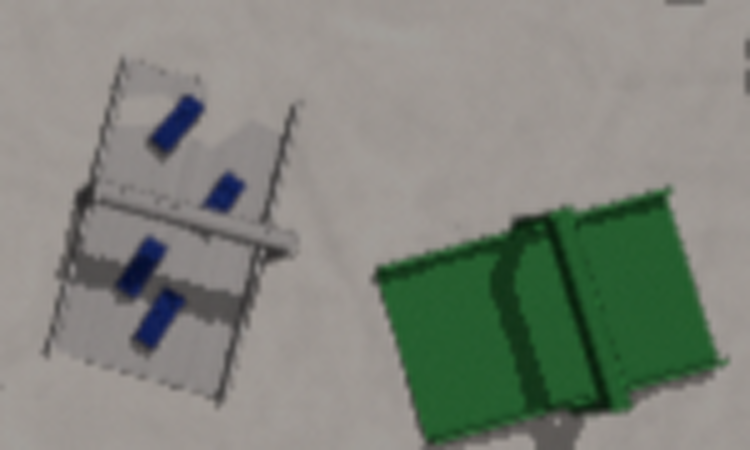

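View pics/crop_s.png

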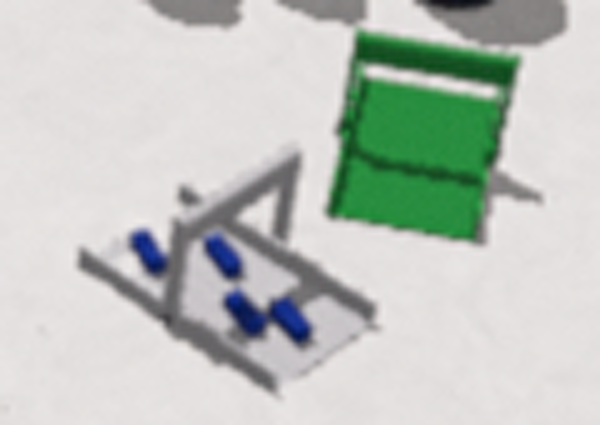

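The crop confirms that the grey aluminium tray with the four blue clamps is the one to use, and the green one is the look-alike. I'll compute the first move to above the handle.

```bash
cat >> h.py <<'E'
def cur():
    s=robot.read_state(); return np.array(s['eef_pos']),R.from_euler('xyz',s['orientation'])
def rel(p,rpy,base=None):
    "target TCP pose -> shift mm & rotvec in the current tool axes"
    p0,r0=base or cur(); r=r0.inv()*(R.from_euler('xyz',rpy) if not isinstance(rpy,R) else rpy)
    return np.round(r0.inv().apply(np.array(p)-p0)*1000,1).tolist(), np.round(r.as_rotvec(),4).tolist()
E
python3 - <<'E'
from h import *
y=np.radians(-16.5)
print(rel([.506,-.172,.16],[np.pi,0,y]))
E
```

```text
([-224.8, -442.2, 93.3], [0.0, -0.0, -1.014])
```

Request:
{"op": "play_rows", "data": {"commands": [-1, -112, -221, 20, 0, 0, -0.5, -1, -225, -442, 40, 0, 0, -1.014, -1, -225, -442, 40, 0, 0, -1.014, -1, -225, -442, 40, 0, 0, -1.014, -1, -225, -442, 40, 0, 0, -1.014, -1, -225, -442, 40, 0, 0, -1.014, -1, -225, -442, 40, 0, 0, -1.014, -1, -225, -442, 40, 0, 0, -1.014, -1, -225, -442, 93, 0, 0, -1.014, -1, -225, -442, 93, 0, 0, -1.014]}}

```text
t: 2.35
eef_pos: [0.5027, -0.1699, 0.1567]
orientation: [-3.141, 0.009, -0.286]
wrist_force: [-0.9, -0.0, 1.1]
width: 0.0852
```

```bash
python3 - <<'E'
from h import *
s=robot.read_state(); print(s['eef_pos'],s['orientation'],s['joints'].round(3),s['t'],s['joint_vel'].round(3))
y=np.radians(-16.5)
print(rel([.506,-.172,.076],[np.pi,0,y]))
im=grab('side','s3.png');print(robot.read_state()['eef_pos'])
cv2.imwrite('pics/c3.png',cv2.resize(im['pixels'][120:260,320:500],None,fx=4,fy=4)[:,:,::-1])
E
```

```text
[ 0.50266592 -0.16989624  0.15674786] [-3.1413388   0.00932948 -0.28631859] [-0.326  0.335 -0.293  0.952 -0.     1.531] 2.35 [-0.029 -0.047  0.079  0.049  0.    -0.   ]
([4.5, 1.1, 80.7], [-0.0002, 0.0093, 0.0017])
[ 0.50409634 -0.17104812  0.15907925]
```

View pics/c3.png

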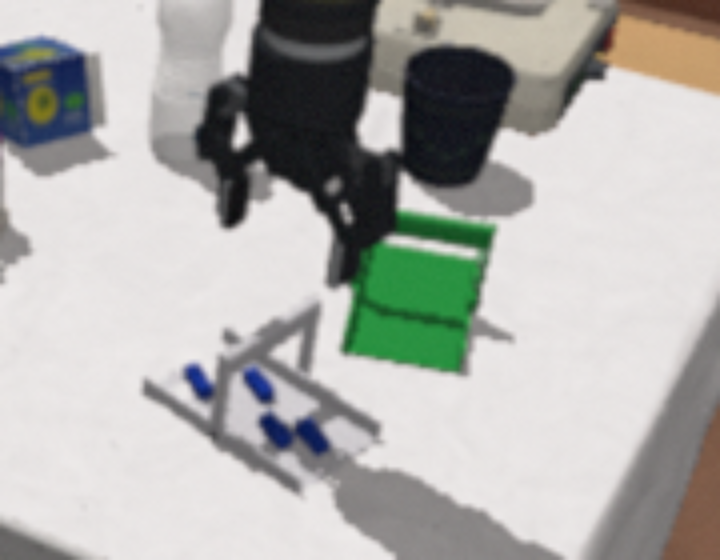

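The open jaws straddle the handle bar direction at crop (270,330). The commanded pose is the target itself, so I descend 84 mm and close.

Request:
{"op": "play_rows", "data": {"commands": [-1, 0, 0, 30, 0, 0, 0, -1, 0, 0, 60, 0, 0, 0, -1, 0, 0, 80, 0, 0, 0, -1, 0, 0, 84, 0, 0, 0, -1, 0, 0, 84, 0, 0, 0, 1, 0, 0, 84, 0, 0, 0, 1, 0, 0, 84, 0, 0, 0, 1, 0, 0, 84, 0, 0, 0, 1, 0, 0, 84, 0, 0, 0, 1, 0, 0, 84, 0, 0, 0]}}

```text
t: 3.65
eef_pos: [0.5059, -0.1718, 0.0765]
orientation: [3.142, -0.0, -0.288]
wrist_force: [-0.2, 0.3, 2.9]
width: 0.0088
```

Request:
{"op": "play_rows", "data": {"commands": [1, 0, 0, 0, 0, 0, 0, 1, 0, 0, -4, 0, 0, 0, 1, 0, 0, -12, 0, 0, 0, 1, 0, 0, -28, 0, 0, 0, 1, 0, 0, -48, 0, 0, 0, 1, 0, 0, -70, 0, 0, 0, 1, 0, 0, -95, 0, 0, 0, 1, 0, 0, -118, 0, 0, 0, 1, 0, 0, -132, 0, 0, 0, 1, 0, 0, -136, 0, 0, 0]}}

```text
t: 4.9
eef_pos: [0.5061, -0.1719, 0.213]
orientation: [3.142, -0.001, -0.288]
wrist_force: [0.3, -0.1, -4.5]
width: 0.0094
```

```bash
python3 - <<'E'
from h import *
im=grab('side','s4.png');s=robot.read_state();print(s['eef_pos'],s['orientation'],s['wrist_force'],s['width'])
cv2.imwrite('pics/c4.png',cv2.resize(im['pixels'][100:260,300:500],None,fx=4,fy=4,)[:600,:800,::-1])
E
```

```text
[ 0.50593754 -0.17188507  0.21284677] [ 3.14158794e+00 -6.77379735e-04 -2.87989180e-01] [ 1.03831406 -0.34442459 -2.36993636] 0.00916155070663333
```

View pics/c4.png

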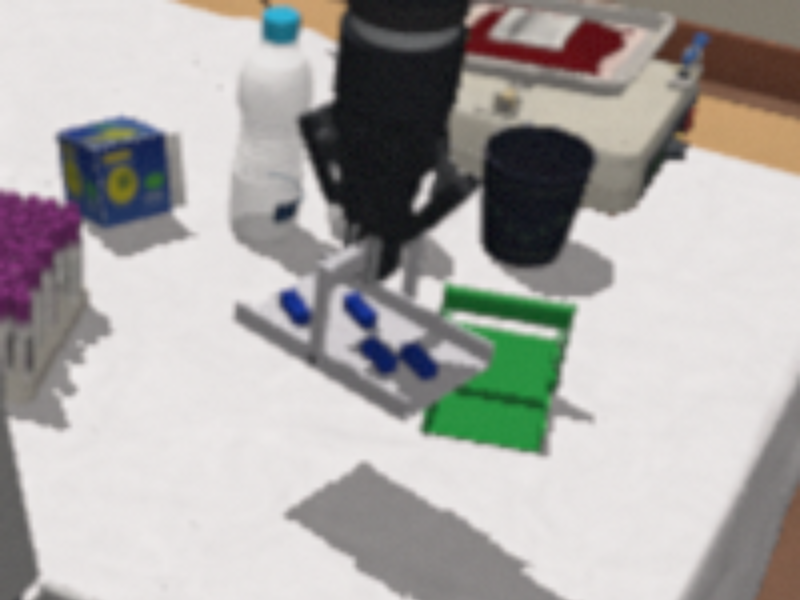

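The tray is held level, with all four clamps still on it (crop 295–430, 305–360). Now I turn it to point along +y while moving toward the tub.

Request:
{"op": "play_rows", "data": {"commands": [1, 0, -2, 0, 0, 0, -0.05, 1, -1, -8, 0, 0, 0, -0.15, 1, -3, -18, 0, 0, 0, -0.3, 1, -6, -30, 0, 0, 0, -0.47, 1, -8, -43, 0, 0, 0, -0.64, 1, -11, -57, 0, 0, 0, -0.81, 1, -13, -71, 0, 0, 0, -0.98, 1, -16, -84, 0, 0, 0, -1.15, 1, -18, -94, 0, 0, 0, -1.32, 1, -19, -99, 0, 0, 0, -1.48]}}

```text
t: 6.2
eef_pos: [0.5149, -0.0708, 0.211]
orientation: [-3.139, 0.0, 1.198]
wrist_force: [0.8, -0.5, -3.5]
width: 0.0091
```

```bash
python3 - <<'E'
from h import *
s=robot.read_state();print(s['joints'].round(2),s['eef_pos'],s['orientation'])
y=np.radians(-16.5); b=(np.array([.506,-.172,.212]),R.from_euler('xyz',[np.pi,0,y]))
c=(b[0]+b[1].apply([-.019,-.099,0]), b[1]*R.from_rotvec([0,0,-1.48]))
print(c[0],c[1].as_euler('xyz'))
print(rel([.525,.065,.212],[np.pi,0,np.pi/2],c))
E
```

```text
[-0.14  0.27 -0.23  1.07  0.    0.24] [ 0.51490325 -0.07084354  0.21102448] [-3.13911071e+00  4.93630643e-04  1.19798558e+00]
[ 0.51589994 -0.07168055  0.212     ] [3.14159265 0.         1.19202067]
([130.4, -42.1, -0.0], [-0.0, 0.0, -0.3788])
```

Request:
{"op": "play_rows", "data": {"commands": [1, 3, -1, 0, 0, 0, -0.1, 1, 12, -4, 0, 0, 0, -0.2, 1, 27, -9, 0, 0, 0, -0.28, 1, 46, -15, 0, 0, 0, -0.34, 1, 68, -22, 0, 0, 0, -0.379, 1, 90, -29, 0, 0, 0, -0.379, 1, 110, -35, 0, 0, 0, -0.379, 1, 123, -40, 0, 0, 0, -0.379, 1, 130, -42, 0, 0, 0, -0.379, 1, 130, -42, 0, 0, 0, -0.379]}}

```text
t: 7.45
eef_pos: [0.5246, 0.0648, 0.212]
orientation: [-3.141, 0.0, 1.571]
wrist_force: [-0.2, -0.6, -3.8]
width: 0.0092
```

```bash
python3 - <<'E'
from h import *
im=grab('top','t5.png');s=robot.read_state();print(s['joints'].round(2),s['eef_pos'],s['orientation'])
i2=grab('side','s5.png')
cv2.imwrite('pics/c5.png',np.hstack([i2['pixels'][130:380,200:440],im['pixels'][150:400,180:440]])[:,:,::-1])
P=cloud(im);m=(P[...,0]>.44)&(P[...,0]<.61)&(P[...,1]>-.03)&(P[...,1]<.16)
z=P[m]; z=z[(z[:,2]>.125)&(z[:,2]<.165)]; print(z.min(0),z.max(0),len(z))
E
```

```text
[ 0.12  0.29 -0.21  1.07 -0.    0.12] [0.52462917 0.06448973 0.21212275] [-3.14121476e+00  5.72112674e-04  1.57093715e+00]
[ 0.48405755 -0.00883402  0.12508409] [0.60997138 0.15987599 0.15591979] 119
```

View pics/c5.png

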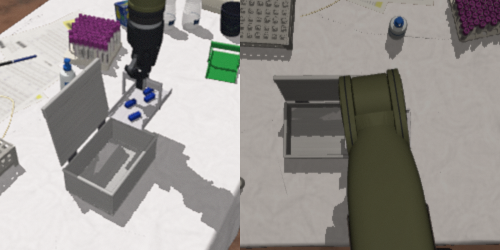

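```bash
cat > tip.py <<'E'
from h import *
def pose(th,Ey,Ez,x=.525):
    th=np.radians(th); r=R.from_rotvec([-th,0,0])
    p=np.array([x,Ey,Ez])+r.apply([0,-.075,.0765])
    return p, r*R.from_euler('xyz',[np.pi,0,np.pi/2])
def rows(seq,base):
    for q in seq:
        p,r=pose(*q); s,t=rel(p,r,base); print(q,np.round(s),np.round(t,3))
    return p,r
E
python3 - <<'E'
from tip import *
b=pose(0,.14,.1355); print(b[0])
b=rows([(2,.14,.135),(6,.14,.132),(11,.14,.128),(16,.14,.122),(21,.14,.116),(26,.14,.111),(31,.14,.107),(36,.138,.103),(40,.137,.1),(42,.136,.098)],b)
print(b[0])
b=rows([(45,.135,.097),(50,.135,.094),(55,.135,.09),(58,.135,.088)],b)
print(b[0])
E
```

```text
[0.525 0.065 0.212]
(2, 0.14, 0.135) [ 3. -0. -2.] [-0.    -0.035 -0.   ]
(6, 0.14, 0.132) [ 8. -0. -4.] [-0.    -0.105 -0.   ]
(11, 0.14, 0.128) [16. -0. -5.] [-0.    -0.192 -0.   ]
(16, 0.14, 0.122) [24. -0. -4.] [-0.    -0.279 -0.   ]
(21, 0.14, 0.116) [32. -0. -2.] [-0.    -0.366 -0.   ]
(26, 0.14, 0.111) [41. -0. -1.] [-0.    -0.454 -0.   ]
(31, 0.14, 0.107) [50. -0.  1.] [-0.    -0.541 -0.   ]
(36, 0.138, 0.103) [57. -0.  3.] [-0.    -0.628 -0.   ]
(40, 0.137, 0.1) [64. -0.  5.] [-0.    -0.698 -0.   ]
(42, 0.136, 0.098) [66. -0.  7.] [-0.    -0.733 -0.   ]
[0.525      0.13145263 0.20503537]
(45, 0.135, 0.097) [ 4. -0. -2.] [ 0.    -0.052  0.   ]
(50, 0.135, 0.094) [13. -0. -6.] [ 0.   -0.14 -0.  ]
(55, 0.135, 0.09) [24. -0. -8.] [-0.    -0.227 -0.   ]
(58, 0.135, 0.088) [ 30.  -0. -10.] [-0.    -0.279 -0.   ]
[0.525      0.16013173 0.19214243]
```

Request:
{"op": "play_rows", "data": {"commands": [1, 3, 0, -2, 0, -0.035, 0, 1, 8, 0, -4, 0, -0.105, 0, 1, 16, 0, -5, 0, -0.192, 0, 1, 24, 0, -4, 0, -0.279, 0, 1, 32, 0, -2, 0, -0.366, 0, 1, 41, 0, -1, 0, -0.454, 0, 1, 50, 0, 1, 0, -0.541, 0, 1, 57, 0, 3, 0, -0.628, 0, 1, 64, 0, 5, 0, -0.698, 0, 1, 66, 0, 7, 0, -0.733, 0]}}

```text
t: 8.8
eef_pos: [0.5251, 0.1323, 0.2046]
orientation: [3.141, 0.734, 1.572]
wrist_force: [0.1, 0.2, -2.6]
width: 0.0089
```

```bash
python3 - <<'E'
from h import *
i2=grab('side','s6.png');s=robot.read_state();print(s['joints'].round(2),s['eef_pos'],s['orientation'],s['wrist_force'],s['width'])
cv2.imwrite('pics/c6.png',cv2.resize(i2['pixels'][150:350,200:440],None,fx=3,fy=3)[:,:,::-1])
E
```

```text
[ 0.56  0.59  0.02  1.46 -0.6   0.7 ] [0.52479988 0.13226139 0.20386145] [-3.14031424  0.73462092  1.57308933] [ 0.55939479  1.11916749 -4.90927657] 0.008832802973434561
```

View pics/c6.png

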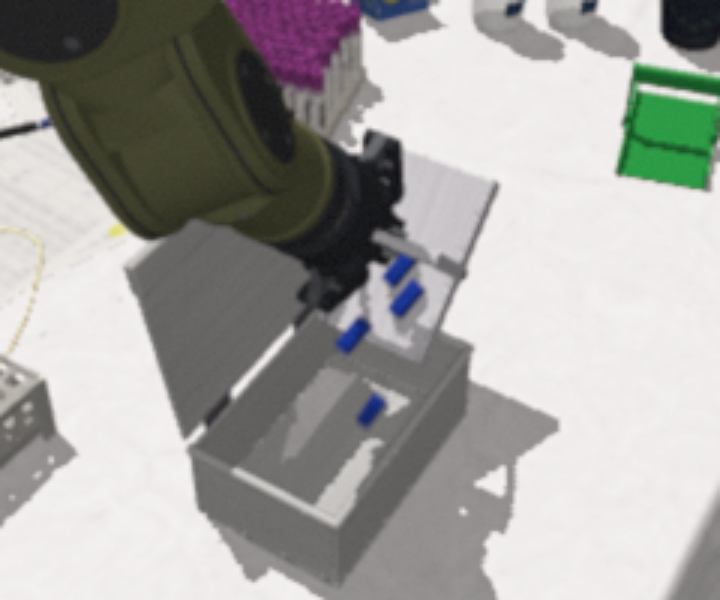

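```bash
python3 - <<'E'
from h import *
i2=grab('side','s7.png');Q=cloud(i2)
c=i2['pixels'].astype(int); 
m=(Q[...,1]>.0)&(Q[...,2]>.1)&(Q[...,0]>.3)
# dark olive / black arm
dark=(c.sum(-1)<230)&m
z=Q[dark]
for x0 in np.arange(.48,.74,.02):
    w=z[(z[:,0]>x0)&(z[:,0]<x0+.02)]
    if len(w): print(round(x0,2),len(w),'zmin',np.percentile(w[:,2],2).round(3),'y',w[:,1].min().round(3),w[:,1].max().round(3))
cv2.imwrite('pics/c7.png',cv2.resize(i2['pixels'][150:350,200:440],None,fx=2,fy=2)[:,:,::-1])
E
```

```text
0.48 3093 zmin 0.291 y 0.185 0.369
0.5 3374 zmin 0.209 y 0.113 0.384
0.52 2437 zmin 0.211 y 0.11 0.397
0.54 1593 zmin 0.445 y 0.304 0.411
0.56 901 zmin 0.472 y 0.048 0.42
0.58 145 zmin 0.519 y 0.331 0.421
0.6 94 zmin 0.116 y 0.112 0.364
0.62 9 zmin 0.225 y 0.201 0.359
```

View pics/c7.png

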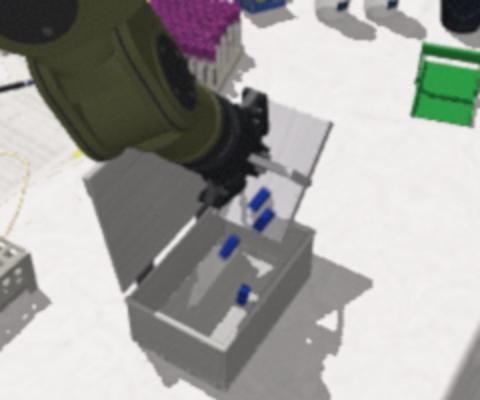

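The arm is clear of the lid. Two clamps are in or falling into the tub, and two are still on the tray, so I tip further.

Request:
{"op": "play_rows", "data": {"commands": [1, 4, 0, -2, 0, -0.052, 0, 1, 13, 0, -6, 0, -0.14, 0, 1, 24, 0, -8, 0, -0.227, 0, 1, 30, 0, -10, 0, -0.279, 0, 1, 30, 0, -10, 0, -0.279, 0, 1, 30, 0, -10, 0, -0.279, 0]}}

```text
t: 9.65
eef_pos: [0.5252, 0.1593, 0.1934]
orientation: [3.139, 1.01, 1.568]
wrist_force: [-0.1, 0.7, -3.3]
width: 0.0087
```

```bash
python3 - <<'E'
from h import *
i2=grab('side','s8.png');s=robot.read_state();print(s['joints'].round(2),s['eef_pos'],s['orientation'],s['wrist_force'],s['width'])
cv2.imwrite('pics/c8.png',cv2.resize(i2['pixels'][150:350,200:440],None,fx=3,fy=3)[:,:,::-1])
E
```

```text
[ 0.67  0.79  0.17  1.72 -0.73  0.98] [0.52512635 0.15920513 0.19371198] [3.13799278 1.00996077 1.56693673] [ 0.76528134  0.07135158 -2.67326919] 0.008937362311692634
```

View pics/c8.png

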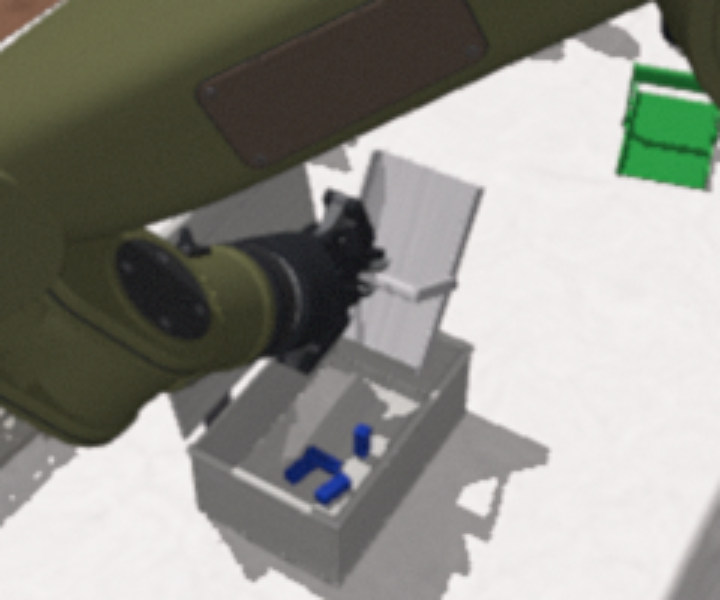

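All four clamps are in the tub at (300,465), (322,455), (335,488) and (362,440), and the tray is empty. I'll level the tray and retreat.

```bash
python3 - <<'E'
from tip import *
b=pose(58,.135,.088); print(b[0])
b=rows([(56,.135,.09),(50,.135,.096),(42,.135,.102),(34,.135,.11),(26,.135,.12),(18,.13,.128),(10,.12,.135),(4,.105,.137),(0,.085,.137),(0,.06,.137)],b)
print(b[0])
E
```

```text
[0.525      0.16013173 0.19214243]
(56, 0.135, 0.09) [-4.  0.  2.] [0.    0.035 0.   ]
(50, 0.135, 0.096) [-17.   0.   7.] [ 0.    0.14 -0.  ]
(42, 0.135, 0.102) [-30.   0.  16.] [0.    0.279 0.   ]
(34, 0.135, 0.11) [-43.   0.  26.] [0.    0.419 0.   ]
(26, 0.135, 0.12) [-56.   0.  34.] [0.    0.558 0.   ]
(18, 0.13, 0.128) [-68.   0.  49.] [0.    0.698 0.   ]
(10, 0.12, 0.135) [-80.   0.  69.] [0.    0.838 0.   ]
(4, 0.105, 0.137) [-88.   0.  92.] [ 0.     0.942 -0.   ]
(0, 0.085, 0.137) [-98.   0. 116.] [0.    1.012 0.   ]
(0, 0.06, 0.137) [-111.    0.  137.] [0.    1.012 0.   ]
[ 0.525  -0.015   0.2135]
```

Request:
{"op": "play_rows", "data": {"commands": [1, -4, 0, 2, 0, 0.035, 0, 1, -17, 0, 7, 0, 0.14, 0, 1, -30, 0, 16, 0, 0.279, 0, 1, -43, 0, 26, 0, 0.419, 0, 1, -56, 0, 34, 0, 0.558, 0, 1, -68, 0, 49, 0, 0.698, 0, 1, -80, 0, 69, 0, 0.838, 0, 1, -88, 0, 92, 0, 0.942, 0, 1, -98, 0, 116, 0, 1.012, 0, 1, -111, 0, 137, 0, 1.012, 0]}}

```text
t: 10.95
eef_pos: [0.5231, -0.0183, 0.2154]
orientation: [3.14, 0.001, 1.569]
wrist_force: [-0.2, -0.2, -2.5]
width: 0.0093
```

Request:
{"op": "play_rows", "data": {"commands": [1, -10, -2, 0, 0, 0, 0, 1, -30, -8, 0, 0, 0, 0, 1, -60, -15, 10, 0, 0, 0, 1, -90, -22, 30, 0, 0, 0, 1, -105, -25, 55, 0, 0, 0, 1, -105, -25, 80, 0, 0, 0, 1, -105, -25, 105, 0, 0, 0, 1, -105, -25, 120, 0, 0, 0, 1, -105, -25, 120, 0, 0, 0, 1, -105, -25, 120, 0, 0, 0]}}

```text
t: 12.2
eef_pos: [0.5005, -0.1202, 0.0951]
orientation: [3.14, 0.0, 1.572]
wrist_force: [0.3, -0.7, -3.5]
width: 0.0091
```

```bash
python3 - <<'E'
from h import *
i2=grab('side','s9.png');s=robot.read_state();print(s['t'],s['eef_pos'],s['orientation'],s['wrist_force'],s['width'])
cv2.imwrite('pics/c9.png',cv2.resize(i2['pixels'][120:320,250:450],None,fx=3,fy=3)[:,:,::-1])
E
```

```text
12.25 [ 0.50078651 -0.12030255  0.09529399] [3.13934975e+00 5.33647410e-04 1.57139797e+00] [-0.11783301  0.77531197 -3.20130115] 0.009366067629478872
```

View pics/c9.png

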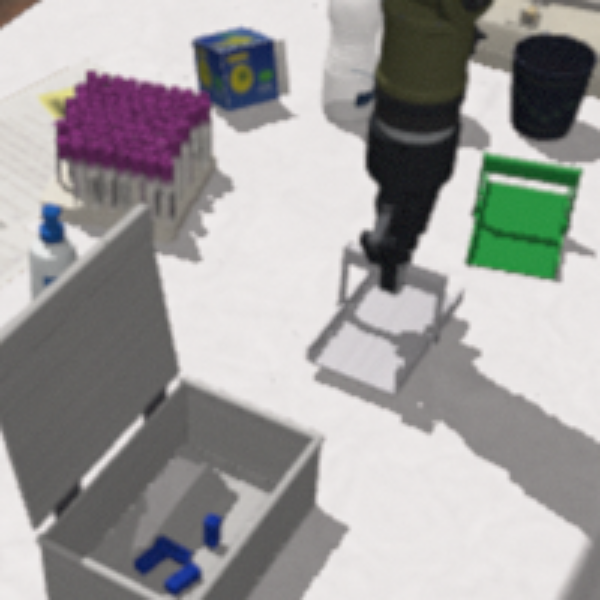

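The tray is level and empty, and the clamps stay in the tub. I'll lower gently.

Request:
{"op": "play_rows", "data": {"commands": [1, 0, 0, 6, 0, 0, 0, 1, 0, 0, 12, 0, 0, 0, 1, 0, 0, 15, 0, 0, 0, 1, 0, 0, 17, 0, 0, 0, 1, 0, 0, 18, 0, 0, 0, 1, 0, 0, 18, 0, 0, 0]}}

```text
t: 13.0
eef_pos: [0.4996, -0.1202, 0.0765]
orientation: [-3.141, -0.0, 1.571]
wrist_force: [-3.3, -0.9, 4.3]
width: 0.0089
```

Request:
{"op": "play_rows", "data": {"commands": [0.5, 0, 0, 18, 0, 0, 0, 0, 0, 0, 18, 0, 0, 0, -1, 0, 0, 18, 0, 0, 0, -1, 0, 0, 18, 0, 0, 0, -1, 0, 0, 18, 0, 0, 0, -1, 0, 0, 5, 0, 0, 0, -1, 0, 0, -30, 0, 0, 0, -1, 0, 0, -90, 0, 0, 0, -1, 0, 0, -150, 0, 0, 0, -1, 0, 0, -210, 0, 0, 0]}}

```text
t: 14.25
eef_pos: [0.4994, -0.1202, 0.2893]
orientation: [3.14, 0.0, 1.571]
wrist_force: [1.4, 0.6, 0.1]
width: 0.0851
```

```bash
python3 - <<'E'
from h import *
i2=grab('side','s10.png');s=robot.read_state();print(s['t'],s['eef_pos'],s['orientation'],s['width'])
cv2.imwrite('pics/c10.png',cv2.resize(i2['pixels'][120:360,230:450],None,fx=2.5,fy=2.5)[:,:,::-1])
Q=cloud(i2);m=(Q[...,0]>.5)&(Q[...,0]<.72)&(Q[...,1]>.1)&(Q[...,1]<.27)&(Q[...,2]>.11)&(Q[...,2]<.212)
z=Q[m]
c=z.mean(0);u,sv,v=np.linalg.svd(z-c,full_matrices=False); n=v[2]; print(c,n,len(z), 'lid angle deg',90+np.degrees(np.arctan2(-n[2]*np.sign(n[0]),abs(n[0]))))
E
```

```text
14.3 [ 0.50284549 -0.12096293  0.29758681] [3.12729215 0.00344143 1.5709824 ] 0.08539991464569206
[0.61295037 0.18948622 0.16279855] [-0.98395947  0.01303014  0.17791563] 2019 lid angle deg 100.24925400306495
```

View pics/c10.png

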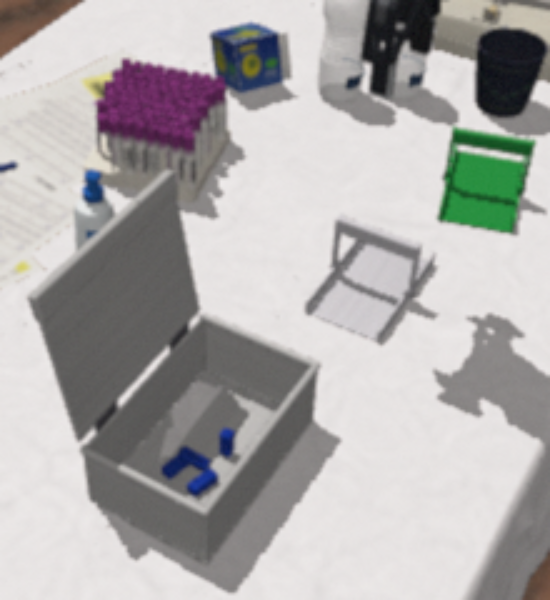

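Request:
{"op": "play_rows", "data": {"commands": [-1, 0, 0, 0, 0, 0, 0, -1, 0, 0, 0, 0, 0, 0, -1, 0, 0, 0, 0, 0, 0]}}

```text
t: 14.68
eef_pos: [0.4987, -0.12, 0.2845]
orientation: [-3.138, -0.001, 1.571]
wrist_force: [-0.1, -0.3, -0.4]
width: 0.0852
```

```bash
cat > lid.py <<'E'
from h import *
H=np.array([.603,.186,.085]); YAW=-.014
def lp(phi,r):
    p=phi-np.pi/2; yw=R.from_euler('z',YAW)
    return H+yw.apply([-r*np.cos(phi),0,r*np.sin(phi)]), yw*R.from_euler('xyz',[np.pi,p,0])
E
python3 - <<'E'
from lid import *
print(cur()[0]); p,r=lp(1.75,.24); print(p,rel(p,r)); 
print(rel(p,r,(np.array(cur()[0]),R.from_euler('xyz',[np.pi,0,np.pi/2]))))
E
```

```text
[ 0.49867161 -0.11995501  0.28447843]
[0.64577486 0.18540111 0.32115663] ([305.4, 147.0, -36.9], [0.1386, -0.1379, 1.5806])
([305.4, 147.1, -36.7], [0.142, -0.14, 1.5802])
```

Request:
{"op": "play_rows", "data": {"commands": [-1, 10, 5, -10, 0.01, -0.01, 0.12, -1, 40, 18, -25, 0.02, -0.02, 0.3, -1, 75, 35, -40, 0.04, -0.04, 0.48, -1, 115, 54, -50, 0.06, -0.06, 0.66, -1, 155, 74, -50, 0.08, -0.08, 0.84, -1, 195, 94, -50, 0.1, -0.1, 1.02, -1, 235, 113, -50, 0.11, -0.11, 1.2, -1, 270, 130, -48, 0.125, -0.125, 1.38, -1, 295, 142, -42, 0.14, -0.14, 1.53, -1, 304, 146, -37, 0.142, -0.14, 1.58]}}

```text
t: 15.92
eef_pos: [0.6462, 0.1855, 0.3197]
orientation: [3.14, 0.184, -0.014]
wrist_force: [-0.4, -0.1, -0.9]
width: 0.0851
```

Request:
{"op": "play_rows", "data": {"commands": [-1, 0, 0, 0, 0, 0, 0, -1, 0, 0, 0, 0, 0, 0]}}

```text
t: 16.18
eef_pos: [0.6454, 0.1833, 0.3226]
orientation: [3.141, 0.181, -0.013]
wrist_force: [0.7, 0.2, -0.3]
width: 0.0857
```

```bash
python3 - <<'E'
from lid import *
s=robot.read_state();print(s['t'],s['joints'].round(2))
print(cur()[0],cur()[1].as_euler('xyz')); print(rel(*lp(1.75,.24)),rel(*lp(1.75,.154)))
i2=grab('side','s11.png')
cv2.imwrite('pics/c11.png',cv2.resize(i2['pixels'][120:340,180:380],None,fx=2.7,fy=2.7)[:,:,::-1])
t=grab('top','t11.png')
cv2.imwrite('pics/c11t.png',cv2.resize(t['pixels'][120:340,180:380],None,fx=2.7,fy=2.7)[:,:,::-1])
E
```

```text
16.175 [0.26 0.69 0.74 1.79 0.05 1.84]
[0.64539238 0.18330428 0.32259757] [ 3.14102863  0.18073724 -0.0132953 ]
([0.6, -2.1, 1.4], [0.0007, 0.0015, 0.0007]) ([0.7, -2.2, 87.4], [0.0007, 0.0015, 0.0007])
```

View pics/c11.png

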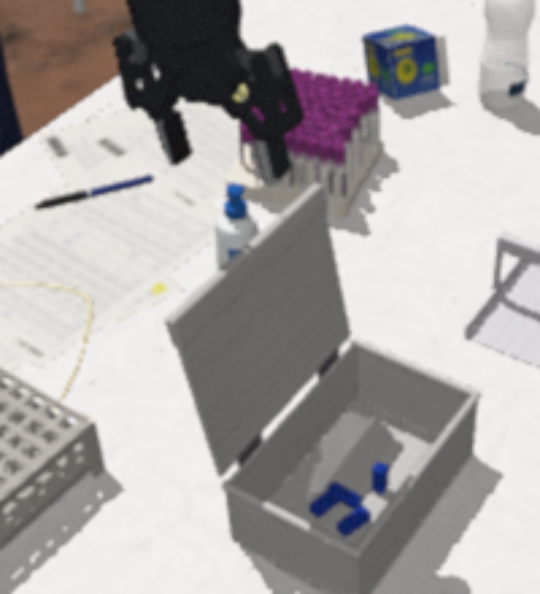

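The open jaws straddle the line of the lip (lip corners at about (325,190) and (175,325) in the crop). I advance along the lid's plane.

Request:
{"op": "play_rows", "data": {"commands": [-1, 0, 0, 15, 0, 0, 0, -1, 0, 0, 35, 0, 0, 0, -1, 0, 0, 55, 0, 0, 0, -1, 0, 0, 72, 0, 0, 0, -1, 0, 0, 83, 0, 0, 0, -1, 0, 0, 86, 0, 0, 0, -1, 0, 0, 86, 0, 0, 0]}}

```text
t: 17.15
eef_pos: [0.6306, 0.1839, 0.239]
orientation: [-3.141, 0.179, -0.014]
wrist_force: [0.3, -0.1, 0.0]
width: 0.0856
```

```bash
python3 - <<'E'
from lid import *
print(cur()[0],cur()[1].as_euler('xyz')); print(rel(*lp(1.75,.154)))
i2=grab('side','s12.png')
cv2.imwrite('pics/c12.png',cv2.resize(i2['pixels'][150:300,210:350],None,fx=4,fy=4)[:,:,::-1])
E
```

```text
[0.63057115 0.18391078 0.23903967] [-3.14134077  0.1785303  -0.01374111]
([0.3, -1.7, 2.5], [-0.0002, -0.0007, 0.0003])
```

View pics/c12.png

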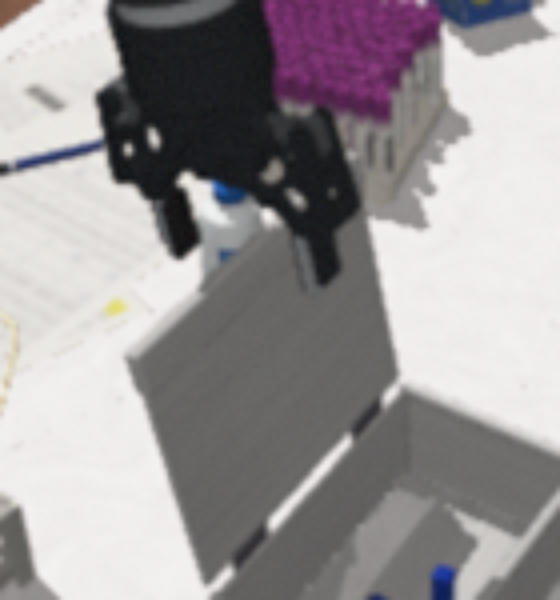

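The front finger is before the lip at (320,260) and the back finger is behind it at (180,240). I'll close with no shift.

Request:
{"op": "play_rows", "data": {"commands": [0, 0, 0, 0, 0, 0, 0, 0.5, 0, 0, 0, 0, 0, 0, 1, 0, 0, 0, 0, 0, 0, 1, 0, 0, 0, 0, 0, 0, 1, 0, 0, 0, 0, 0, 0, 1, 0, 0, 0, 0, 0, 0, 1, 0, 0, 0, 0, 0, 0, 1, 0, 0, 0, 0, 0, 0]}}

```text
t: 18.2
eef_pos: [0.6293, 0.184, 0.2389]
orientation: [-3.142, 0.181, -0.013]
wrist_force: [-5.6, 0.1, 3.6]
width: 0.0092
```

```bash
cat >> lid.py <<'E'
def ang(im,lo=.10,hi=.20):
    Q=cloud(im);m=(Q[...,0]>.5)&(Q[...,0]<.72)&(Q[...,1]>.1)&(Q[...,1]<.27)&(Q[...,2]>lo)&(Q[...,2]<hi)
    z=Q[m]
    for k in range(6):
        c=np.median(z,0) if k==0 else z.mean(0);n=np.linalg.svd(z-c,full_matrices=False)[2][2]; d=np.abs((z-c)@n); z=z[d<max(.003,.05/3**k)]
    return c,n,len(z),90-np.degrees(np.arctan2(n[2]*np.sign(n[0]),abs(n[0])))
E
python3 - <<'E'
from lid import *
print(cur()[0],cur()[1].as_euler('xyz'));
i2=grab('side','s13.png'); print(ang(i2), robot.read_state()['wrist_force'],robot.read_state()['wrist_torque'])
cv2.imwrite('pics/c13.png',cv2.resize(i2['pixels'][150:300,210:350],None,fx=4,fy=4)[:,:,::-1])
a=(cur()[0]-H); print('r,phi',np.hypot(a[0],a[2]),np.degrees(np.arctan2(a[2],-a[0])))
b=lp(1.75,.154)
for i,d in enumerate(np.cumsum([.5,1.5,2.5,3,3,3,3,2.5,1.5,.7])): 
    s,t=rel(*lp(1.75-np.radians(d),.154),b); print(d,s,t)
E
```

```text
[0.62928354 0.18404314 0.23887581] [-3.14150784  0.18125841 -0.01347144]
(array([0.6109805 , 0.18932666, 0.15168741]), array([-0.98421144,  0.01278031,  0.1765347 ]), 1950, np.float64(100.16881980904016)) [-5.6434045  -0.04425208  4.16250962] [ 0.02548687  0.89844954 -0.01453043]
r,phi 0.15611907353161017 99.6976489103575
0.5 [-1.3, 0.0, 0.0] [-0.0, 0.0087, 0.0]
2.0 [-5.4, -0.0, 0.1] [-0.0, 0.0349, 0.0]
4.5 [-12.1, -0.0, 0.5] [-0.0, 0.0785, 0.0]
7.5 [-20.1, 0.0, 1.3] [-0.0, 0.1309, 0.0]
10.5 [-28.1, 0.0, 2.6] [0.0, 0.1833, 0.0]
13.5 [-36.0, -0.0, 4.3] [-0.0, 0.2356, 0.0]
16.5 [-43.7, 0.0, 6.3] [-0.0, 0.288, 0.0]
19.0 [-50.1, 0.0, 8.4] [-0.0, 0.3316, 0.0]
20.5 [-53.9, 0.0, 9.8] [-0.0, 0.3578, 0.0]
21.2 [-55.7, -0.0, 10.4] [-0.0, 0.37, 0.0]
```

View pics/c13.png

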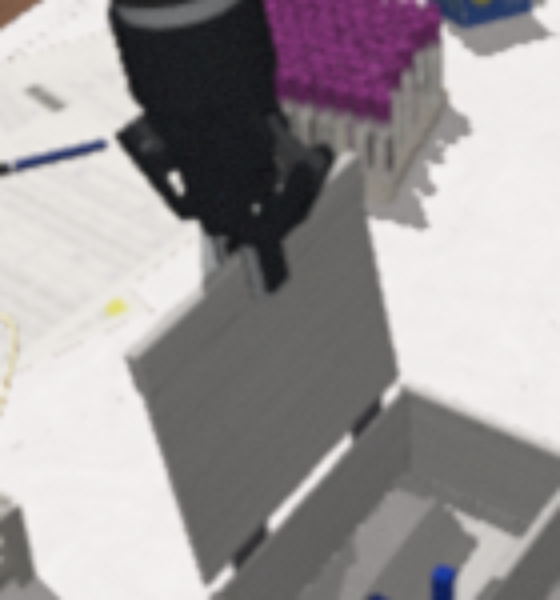

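The grip on the lip is good (width 9 mm, finger at (265,270)). I swing the lid along its arc by about 17° first and check force and angle.

Request:
{"op": "play_rows", "data": {"commands": [1, -1.3, 0, 0, 0, 0.009, 0, 1, -5.4, 0, 0, 0, 0.035, 0, 1, -12.2, 0, 0.5, 0, 0.079, 0, 1, -20.3, 0, 1.3, 0, 0.131, 0, 1, -28.4, 0, 2.6, 0, 0.183, 0, 1, -36.4, 0, 4.3, 0, 0.236, 0, 1, -42, 0, 6, 0, 0.275, 0, 1, -44.2, 0, 6.4, 0, 0.288, 0, 1, -44.2, 0, 6.4, 0, 0.288, 0]}}

```text
t: 19.38
eef_pos: [0.5855, 0.1846, 0.2406]
orientation: [-3.141, -0.109, -0.014]
wrist_force: [-5.2, -0.8, 6.7]
width: 0.0088
```

```bash
python3 - <<'E'
from lid import *
print(cur()[0],cur()[1].as_euler('xyz'));
i2=grab('side','s14.png'); print(ang(i2), robot.read_state()['wrist_force'],robot.read_state()['wrist_torque'],robot.read_state()['width'])
cv2.imwrite('pics/c14.png',cv2.resize(i2['pixels'][150:300,210:350],None,fx=4,fy=4)[:,:,::-1])
a=(cur()[0]-H); print('r,phi',np.hypot(a[0],a[2]),np.degrees(np.arctan2(a[2],-a[0])))
E
```

```text
[0.58552863 0.18459502 0.24056895] [-3.14143334 -0.108865   -0.01351192]
(array([0.5924062 , 0.19019165, 0.15115438]), array([ 0.99472166, -0.01357511,  0.10170808]), 1228, np.float64(84.16192230612927)) [-5.2014647  -0.52949369  7.06269714] [-0.08591631  1.48612776  0.01124414] 0.008983706227317872
r,phi 0.1565195036160848 83.64507368201309
```

View pics/c14.png

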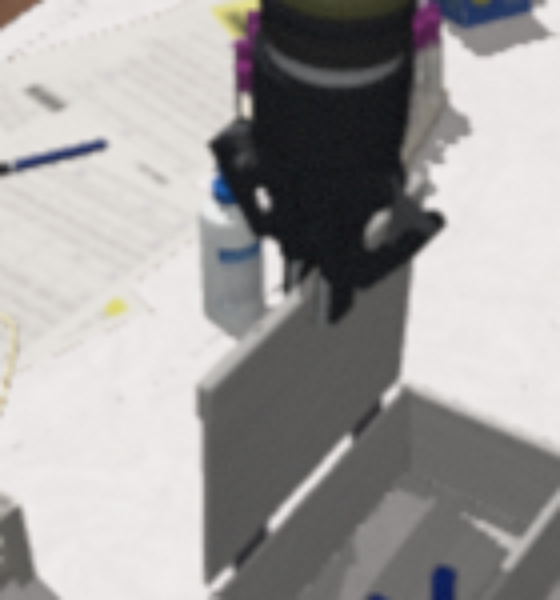

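Request:
{"op": "play_rows", "data": {"commands": [1, -3.1, 0, 0, 0, 0.02, 0, 1, -9.4, 0, 0.3, 0, 0.06, 0, 1, -17.1, 0, 0.9, 0, 0.11, 0, 1, -24.9, 0, 2, 0, 0.16, 0, 1, -31.8, 0, 3.3, 0, 0.205, 0, 1, -36.3, 0, 4.3, 0, 0.235, 0, 1, -38.3, 0, 4.8, 0, 0.248, 0, 1, -38.3, 0, 4.8, 0, 0.248, 0, 1, -38.3, 0, 4.8, 0, 0.248, 0]}}

```text
t: 20.55
eef_pos: [0.5482, 0.1851, 0.232]
orientation: [-3.142, -0.356, -0.014]
wrist_force: [-9.1, -1.7, 10.7]
width: 0.0094
```

```bash
python3 - <<'E'
from lid import *
print(cur()[0],cur()[1].as_euler('xyz'));
i2=grab('side','s15.png'); print(ang(i2),ang(i2,.1,.18), robot.read_state()['wrist_force'],robot.read_state()['wrist_torque'],robot.read_state()['width'])
cv2.imwrite('pics/c15.png',cv2.resize(i2['pixels'][130:340,200:450],None,fx=3,fy=2.8)[:,:,::-1])
a=(cur()[0]-H); print('r,phi',np.hypot(a[0],a[2]),np.degrees(np.arctan2(a[2],-a[0])))
E
```

```text
[0.54815012 0.18507466 0.23197478] [-3.14157654 -0.35615559 -0.0136446 ]
(array([0.57718434, 0.20147648, 0.14628458]), array([ 0.93977523, -0.01276576,  0.34155462]), 455, np.float64(70.02668510532035)) (array([0.58011244, 0.19712379, 0.13805416]), array([ 0.93963854, -0.01273188,  0.34193173]), 382, np.float64(70.0037010451192)) [-9.23976304 -1.41813182 11.12815644] [-0.23535512  1.90462395 -0.06562714] 0.009238412496447
r,phi 0.1568844539109365 69.54152178782084
```

View pics/c15.png

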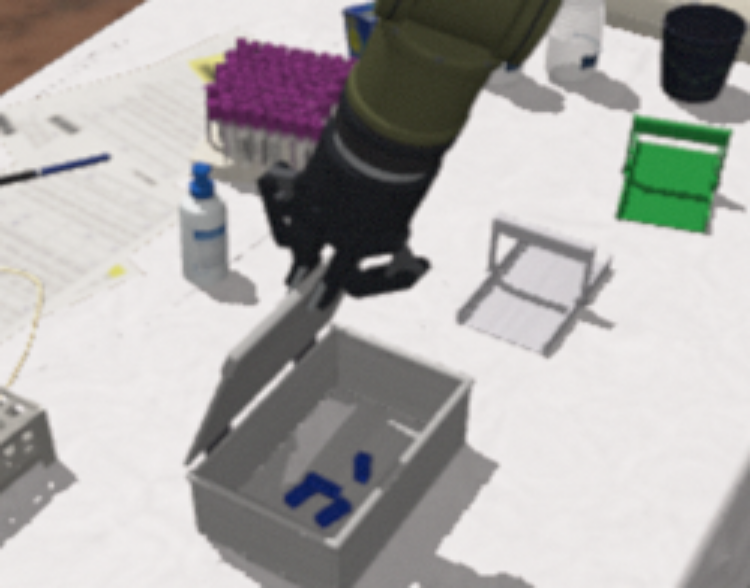

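Request:
{"op": "play_rows", "data": {"commands": [1, 0, 0, 0, 0, 0, 0, 1, 0, 0, 0, 0, 0, 0, 1, 0, 0, 0, 0, 0, 0, 1, 0, 0, 0, 0, 0, 0]}}

```text
t: 21.1
eef_pos: [0.5482, 0.1851, 0.232]
orientation: [-3.142, -0.356, -0.014]
wrist_force: [-9.8, -2.1, 11.4]
width: 0.0089
```

```bash
python3 - <<'E'
from lid import *
i2=grab('side','s16.png'); print(ang(i2)[3]); s=robot.read_state(); print(s['t'],s['width'],s['wrist_force'],s['joint_vel'].round(3))
for l in('swabs_mid','ointment_mid','spray_mid','tray'): print(l,[(np.round(d['centre'],3).tolist(),round(d['p'],2)) for d in robot.spot_in(l,'side')][:2])
if abs(ang(i2)[3]-70)<1: robot.job_done(); print('done')
E
```

```text
70.06572385851057
21.15 0.008724706541737664 [-9.09047289 -0.83172924 11.51193145] [-0.    -0.002 -0.001  0.    -0.    -0.001]
swabs_mid [([0.522, 0.484, 0.028], 0.58), ([0.548, 0.193, 0.049], 0.44)]
ointment_mid [([0.404, 0.42, 0.039], 0.63)]
spray_mid [([0.772, 0.018, 0.068], 0.73)]
tray [([0.457, -0.351, 0.006], 0.76)]
the job is handed in; nothing more can be done
done
```

I tipped all four clamps into the tub using only the tray handle, then stood the empty tray upright on the table and let go of it. I then took the lid by its lip, brought it forward along its arc, and handed the job in at 21.2 s with the gripper still holding it.

**Last checks:**
- **Lid:** the depth image put it at 70.1°, steady, with the grip at 9 mm and about 15 N at the wrist.
- **Clamps and tray:** all four clamps show in the tub and the grey tray stands empty at about (0.50, -0.12).
- **Bystanders:** the swabs, ointment and spray bottle are where they were, within detector error. I never reached for the green look-alike.

**What went wrong or disagreed:**
- **Tray release:** I repeated an 18 mm downward shift by mistake, so the arm was pushed that far down while the fingers were opening. The tray stayed upright and looks undamaged, but I did not record the peak force, so I can't rule out a brief push beyond the 40 N limit.
- **Tray detection:** in the last picture the tray detector reported only the green look-alike. My evidence for the grey tray is the picture taken just before the final hold.

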